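# Slide the thickness board under the slab roller

### The arm

A 6-joint arm with a two-finger parallel gripper is mounted at the origin on the work surface. World frame = base frame: x ahead of the robot, y to its left, z up, the work surface at z = 0. Lengths are in m, angles in rad, forces in N, time in s.
With the tool pointing down it reaches from about 0.35 to 0.85 m from the base axis. Payload 8.1 kg.
Tool frame: the origin (TCP) lies at the very end of the fingers, on their centre line; the grasp point (between the pads) lies 19 mm behind it; z points along the fingers, y is the direction in which the jaws open and shut (so a half turn about z gives the same grasp; the last joint's range is limited). The gripper opens to 93 mm and grips with 3 to 60 N. Pads are 15 mm wide; open, the fingers measure 128 mm over their backs; the gripper's body (75 mm by 188 mm) begins 65 mm behind the grasp point.
Start: joints at [1.167, 0.13, 1.488, -0, 1.523, -0.085], TCP at [0.188, 0.57, 0.219] pointing down, gripper open.
Joint ranges: [-2.96, 2.96], [-0.89, 2.26], [0.02, 2.5], [-1.34, 4.48], [0, 2.73], [-2.66, 2.66]. Speed limits (rad/s): [2.39, 2.39, 2.79, 3.14, 3.14, 3.14].

### API

Orientations are given as a rotation vector (axis times angle).
In Python, from plant import * gives the robot as it stands.
- The arm moves only by the tool apply_moves, never from a script. Its argument "commands" is one flat list of numbers, 7 for each row, row after row: the shift along the world's x, y, z in cm, then the turn, a rotation vector about the world's x, y, z in rad, then the finger opening in cm, from 0 to 9.3. A call has 1 to 8 rows; each row shifts and turns the pose as measured when the row begins; what a row does not reach is not made up. A row lasts 1/8 s, in which the tool goes at most 62.5 mm and 10.7 degrees, less where a joint would pass 70% of its speed; a pose out of reach is approached as far as the arm can. A call with a gripper value outside its range is refused whole. The fingers move at their own pace and stop on an object; "squeeze" is the grip in N (left out, the last holds). Time passes only in rows, so rows that do not move let the fingers close. It gives the time, the measured TCP pose, the force and the opening at its end, in the units of the state.
- read_state(): the state, without advancing time (a new reading comes with each control period).
- read_camera(name): name is "scene" or "top"; returns (picture, depth): 480x640x3 uint8, blue, green, red; 480x640 float32, m along the optical axis (not along the pixel's ray), 0 where there is no reading.
- camera_model(name): a dict with "intrinsics" (3x3 intrinsics, pixels), "R" (3x3) and "t" (3): a world point X has camera coordinates R X + t. Camera axes: x right, y down, z forward; pixel columns grow to the right and rows downward; lengths in m; the calibration is good to about 2 mm. A picture is of the moment at which its call begins. camera_model takes no time and is no camera call.
- close_job(): hands the job in, once; it reports no verdict.
Trained networks look in the newest picture that a camera, given by its name, has taken for a name from the list of things; names that differ only in an ending like _2 or _b are one class to them, and where a whole thing is asked for, a point or a joint stands for the part that bears it (a point fixed in the world has none). Each returns a list of dicts, best first, with "conf" (0 to 1); they miss things now and then, are a little off and sometimes report something else, mostly with a low value. They report only what shows in the picture. A call takes as long as a camera call.
- find_in(query, camera): "point" ([x, y, z] in m, in the coordinates of the camera as it stood for that picture, good to about 4 mm: the middle of the surface that is visible of it).
- cut_out(query, camera): "mask" (480x640 bool, what is visible of it).
- spot_point(query, camera): "point" ([x, y, z] in m, in the coordinates of the camera as it stood for that picture, good to about 4 mm: a listed point, or the origin of a listed thing).
The state is a dict: "t": time; "q": joint angles; "dq": joint speeds; "joint_torque": joint torques, N m; "tool_pos": TCP position; "orientation": TCP orientation; "force": force on the tool from outside, world axes, zero at the start; "wrist_torque": the same for the moment, N m; "opening": finger opening in m.
Only numpy, scipy, OpenCV 4.12 (cv2) and the standard library are available. Lean on these libraries where they do the work, as an engineer would, in place of code of your own. Each camera call takes 0.05 s, during which the arm holds its last target. There are 200 camera calls.

### The job

Set the slab roller up for a thinner slab: with your fingertips, push the thickness board that lies on the bed squarely in under the roller until its leading edge bears against the wooden stop strip along its whole width, then take your hand away. It has only a few millimetres of headroom, so keep it flat on the bed - never lift or tip it - and leave everything else on the table and on the machine where it is.

Things in the scene. Friction and masses are not known exactly. Their poses are not given: they have to be found in the camera images.
- slab_roller: Table-top slab roller, fixed. Origin on the table under the middle of the roller; z up, +y the feed direction, -x the side nearest the robot. Its level canvas-faced bed is 240 mm wide (x = -120 to +120) and runs from y = -370 to y = +200 mm; the bed's top is 70 mm above the table. A hand wheel 206 mm in diameter stands outside the far cheek, x = 147 to 200 mm, about y = 0.
- roller_gap (a point): Point on the bed's surface under the middle of the roller; axes as the slab roller. The steel roller, 60 mm in diameter, lies across the bed along x above it: its underside is 12 mm above the bed, its top 72 mm. It can turn.
- cheek_near (a point): Bottom middle, on the bed, of the inner face of the black cheek plate that carries the roller's end nearest the robot. The plate is 22 mm thick (outwards, -x), 70 mm long along the feed (y -35 to +35), 104 mm high, with a screw and cross bar on top up to 141 mm above the bed. Axes as the slab roller.
- cheek_far (a point): The same for the far cheek plate (thickness towards +x). 196 mm clear between the two plates.
- stop_face (a point): Middle of the bottom of the stop strip's face that looks back at the roller, on the bed, 100 mm past the roller's axis (+y); same axes as the slab roller. The strip is wood, fixed, 190 mm long across the bed, 10 mm high, 16 mm thick.
- board: Thickness board: plain brown hardboard plate 170 mm (its x) by 210 mm (its y) by 8 mm, 0.2 to 0.4 kg, loose. Origin at the centre of its underside. It starts flat on the bed on the -y side of the roller, up to 0.22 rad skewed and 18 mm off to one side, its leading (+y) edge short of the cheeks. A push of a few newtons moves it.
- board_centre (a point): Centre of the thickness board, half-way through its thickness; axes as the board.
- lead_near (a point): Corner of the board's leading (+y) edge on the side nearest the robot (-85, +105 mm from its centre).
- lead_far (a point): Corner of the board's leading (+y) edge on the side away from the robot (+85, +105 mm from its centre).
- roller (a joint): Turn of the roller and its hand wheel, rad, about the slab roller's x axis; 0 at the start. Stiff; it is to stay as it is.
- wax_pot: Bystander: small pot, 46 mm in diameter, 34 mm high, standing on the bed behind the stop strip. Origin under its centre.
- brush: Bystander: paint brush 190 mm long, lying on the table between the robot and the bed. Origin under its middle, x along it.
- wax_jar: Bystander: large jar with a clear cap, 88 mm in diameter, 164 mm high, on the table to the left. Origin under its centre.
- cup: Bystander: clear plastic cup 76 mm in diameter, 80 mm high, on the table just outside the bed's feed end. Origin under its centre.
- brush_mug: Bystander: dark mug of brushes, 86 mm in diameter, 215 mm high over the brushes, on the table at the far left. Origin under its centre.
- bowl: Bystander: unglazed bowl 100 mm in diameter, 50 mm high, on the table to the right. Origin under its centre.
- rolling_pin: Bystander: wooden rolling pin 48 mm thick, 260 mm long (its y), lying on the table to the right of the bed. Origin under its middle.

How it is judged:
At the end, for the whole second after the job is handed in: The board lies flat on the bed (within 0.02 rad) under the roller and between the cheeks, both corners of its leading edge within 4 mm of the stop strip's face, and it is at rest (y of lead_near in the frame of stop_face between -0.004 and 0.003 m and y of lead_far in the frame of stop_face between -0.004 and 0.003 m and z of board_centre in the frame of roller_gap between 0.001 and 0.007 m and x of board_centre in the frame of roller_gap between -0.02 and 0.02 m and angle between board_centre's own z axis and vertical below 0.02 rad and linear speed of board below 0.01 m/s); the robot touches nothing.
It fails at once if the thickness board is lifted (more than 6 mm off the bed at its middle) (z of board_centre in the frame of roller_gap above 0.01 m).
It fails at once if the thickness board is tipped (more than 0.05 rad, 3 degrees) (angle between board_centre's own z axis and vertical above 0.05 rad).
It fails at once if the roller or its hand wheel is turned by more than 0.25 rad (value of joint roller above 0.25 rad or value of joint roller below -0.25 rad).
It fails at once if something else on the table or the machine is moved by more than 15 mm (distance of any of wax_pot, brush, wax_jar, cup, brush_mug, bowl, rolling_pin from where it was at the start of the episode above 0.015 m).
It also fails if it takes over 67 s, if anything falls off the work surface, if the arm or the gripper's body presses on something with over 40 N, if the wrist force passes 120 N, or if a joint passes its speed limit or range.

## Working session

There is one attempt and no reset: what is moved stays moved. The work goes in short steps, Python scripts to look and compute and a tool call to move; the robot and the scene stay as the last step left them, time stands still between calls to the robot, and variables do not carry over. Pictures are saved under pics/ and viewed, about 8 in all and at most 12, crops included, and the job is handed in when it is done.

Besides the shell and the picture viewer there is one more tool, called after ">>>" as name(argument=value, ...) on one line, values as JSON. apply_moves: Moves the arm, as the interface text tells. Its arguments: {"type":"object","properties":{"commands":{"type":"array"},"squeeze":{"type":"number"}},"required":["commands"]}

```bash
mkdir -p pics
cat > h.py <<'E'
from plant import *
import numpy as np, cv2
from scipy.spatial.transform import Rotation as Ro
def w(cam,p):
    m=camera_model(cam); return np.array(m["R"]).T@(np.array(p)-np.array(m["t"]))
def px(cam,X):
    m=camera_model(cam); c=np.array(m["R"])@np.array(X)+np.array(m["t"]); u=np.array(m["intrinsics"])@c; return u[:2]/u[2]
def snap(cam,name):
    im,d=read_camera(cam); cv2.imwrite(f"pics/{name}.png",im); return im,d
E
python3 - <<'E'
from h import *
np.set_printoptions(precision=4,suppress=True)
for c in ("scene","top"):
    snap(c,c+"0")
    for q in ("board_centre","lead_near","lead_far","roller_gap","stop_face","cheek_near","cheek_far","slab_roller"):
        r=spot_point(q,c)
        for k in r[:2]: print(c,q,round(k["conf"],2),w(c,k["point"]),px(c,w(c,k["point"])))
s=read_state();print(s["t"],s["tool_pos"],s["orientation"],s["force"],s["opening"])
E
```

```text
scene board_centre 0.72 [ 0.5981 -0.1626  0.07  ] [282.4131 223.0675]
scene board_centre 0.16 [0.6848 0.0508 0.0726] [290.5136 293.9609]
scene lead_near 0.61 [ 0.4895 -0.0826  0.0701] [329.5314 227.354 ]
scene lead_far 0.68 [ 0.6571 -0.0416  0.0702] [283.638  263.6106]
scene roller_gap 0.77 [0.589  0.0504 0.0706] [322.2574 278.1993]
scene roller_gap 0.48 [0.5855 0.1503 0.0687] [342.5746 307.1589]
scene stop_face 0.74 [0.5831 0.1491 0.0702] [343.1543 306.1154]
scene cheek_near 0.8 [0.4882 0.0506 0.0716] [354.5375 261.8053]
scene cheek_far 0.68 [0.6827 0.0518 0.0715] [291.4215 294.1164]
scene slab_roller 0.62 [ 0.5918  0.0496 -0.0004] [321.5061 290.9537]
scene slab_roller 0.25 [0.486  0.0503 0.0721] [355.1586 261.2864]
top board_centre 0.83 [ 0.5909 -0.1616  0.0719] [374.6585 212.6833]
top board_centre 0.63 [ 0.5839  0.0535 -0.001 ] [289.0137 222.9501]
top lead_near 0.71 [ 0.4903 -0.0867  0.0772] [345.583  253.6834]
top lead_near 0.71 [ 0.6492 -0.4416  0.0002] [477.0967 194.2701]
top lead_far 0.97 [ 0.6519 -0.0463  0.0739] [327.1635 189.3949]
top lead_far 0.73 [ 0.6451 -0.4448 -0.0004] [478.3533 195.7932]
top roller_gap 0.68 [0.5878 0.0476 0.0687] [289.7015 216.058 ]
top stop_face 0.75 [0.5821 0.1544 0.0721] [246.2159 219.0185]
top cheek_near 0.69 [0.4879 0.0488 0.0731] [289.667  256.0772]
top cheek_far 0.59 [0.6758 0.0496 0.0697] [288.3831 181.3316]
top slab_roller 0.79 [0.588  0.0496 0.0013] [290.435  221.1967]
0.9 [0.188  0.5698 0.2186] [ 0.4987  3.1018 -0.0001] [-0.2038  0.4759  0.1558] 0.09299457215504182
```

View pics/top0.png

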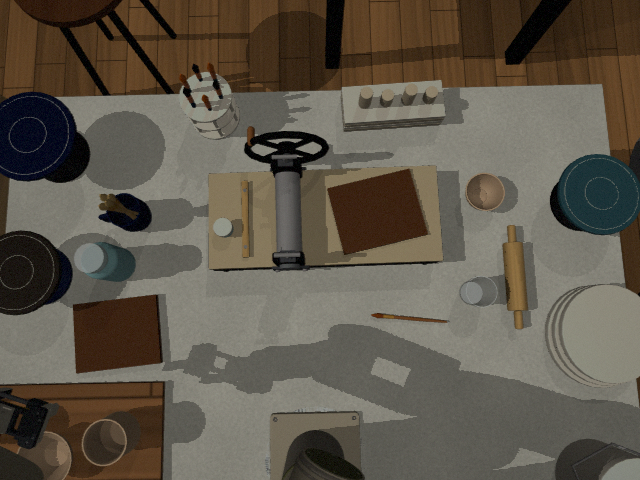

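View pics/scene0.png

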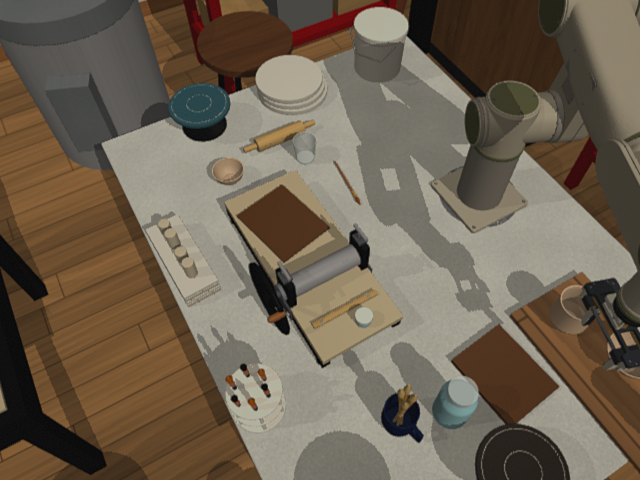

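The top view shows the board at about (378,212), skewed, with its leading edge to the left. The roller is at (288,215) and the stop strip at (246,218). Another brown board at (117,333) lies on the table and is a distractor. Next I'll measure the board and machine yaw from masks.

```bash
cat >> h.py <<'E'
def topz(cam,uv,z):
    m=camera_model(cam);R=np.array(m["R"]);t=np.array(m["t"]);C=-R.T@t
    d=(R.T@np.linalg.inv(m["intrinsics"])@np.c_[uv,np.ones(len(uv))].T).T
    return C+d*((z-C[2])/d[:,2])[:,None]
def rect(cam,q,z,zone):
    for k in cut_out(q,cam)[:4]:
        c,_=cv2.findContours(k["mask"].astype(np.uint8),cv2.RETR_EXTERNAL,cv2.CHAIN_APPROX_NONE)
        c=max(c,key=len)[:,0].astype(float)
        P=topz(cam,c,z)[:,:2]
        if not(abs(P.mean(0)-zone)<.15).all(): continue
        r=cv2.minAreaRect((P*1000).astype(np.float32)); b=cv2.boxPoints(r)
        print(cam,q,round(k["conf"],2),"c",np.round(r[0],1),"size",np.round(r[1],1),"ang",round(r[2],2),"\n",np.round(b,1).tolist())
def board():
    for c in ("scene","top"):
        read_camera(c); rect(c,"board",.078,[.59,-.1])
E
python3 - <<'E'
from h import *
board()
# bed outline from depth (top): points with z 0.066..0.074
im,d=read_camera("top"); m=camera_model("top")
v,u=np.nonzero(d>0); K=np.array(m["intrinsics"])
Pc=np.c_[(u-K[0,2])/K[0,0],(v-K[1,2])/K[1,1],np.ones(len(u))]*d[v,u][:,None]
X=(Pc-np.array(m["t"]))@np.array(m["R"])
M=np.zeros(d.shape,np.uint8); s=(abs(X[:,2]-.072)<.012)&(abs(X[:,0]-.59)<.2)&(X[:,1]>-.4)&(X[:,1]<.3)
M[v[s],u[s]]=1
b=X[s]; 
print("bed z",np.percentile(b[:,2],[5,25,50,75,95]))
for e in (0,1): # long edges: per y-bin min/max x
    ys=np.arange(-.30,-.02,.01); xs=[np.percentile(b[abs(b[:,1]-y)<.006][:,0],[0.5,99.5][e]) for y in ys]
    print("edge",e,np.polyfit(ys,xs,1))
print("y range",b[:,1].min(),b[:,1].max())
# roller axis from depth z 0.1-.146
r=X[(X[:,2]>.125)&(X[:,2]<.15)&(abs(X[:,0]-.586)<.085)&(abs(X[:,1]-.05)<.05)]
print("roller x->y",np.polyfit(r[:,0]-.586,r[:,1],1),r[:,2].max())
for q in ("cup","rolling_pin","brush","bowl"):
    for k in find_in(q,"top")[:1]: print(q,k["conf"],w("top",k["point"]))
E
```

```text
scene board 0.68 c [ 596.3 -165.4] size [172.2 215.2] ang 12.24 
 [[489.3999938964844, -78.5], [535.0, -288.79998779296875], [703.2999877929688, -252.3000030517578], [657.7000122070312, -42.0]]
top board 0.97 c [ 595.1 -166.6] size [173.8 212.1] ang 12.24 
 [[487.70001220703125, -81.4000015258789], [532.7000122070312, -288.70001220703125], [702.5, -251.89999389648438], [657.5, -44.599998474121094]]
top board 0.33 c [631.1 -37.7] size [569.3 363.3] ang 88.78 
 [[443.3999938964844, -318.3999938964844], [806.7000122070312, -326.1000061035156], [818.7999877929688, 243.10000610351562], [455.5, 250.8000030517578]]
bed z [0.06758696 0.07013571 0.07229961 0.07762286 0.08137455]
edge 0 [-0.01405958  0.4658055 ]
edge 1 [0.04312562 0.71541033]
y range -0.3992788172436928 0.248140023098031
roller x->y [0.01521245 0.04804725] 0.1489814974093051
cup 0.59 [ 0.39642645 -0.4198447   0.03522372]
rolling_pin 0.83 [ 0.43165783 -0.50246453  0.04308462]
brush 0.52 [ 0.33412649 -0.23500701  0.00943932]
bowl 0.71 [0.59858062 0.44362454 0.0738006 ]
```

>>> apply_moves(commands=[0,0,6,0,0,0,9.3,2.5,-5.5,1,0,0,-0.155,9.3,2.5,-5.5,1,0,0,-0.155,9.3,2.5,-5.5,0,0,0,-0.155,9.3,2.5,-5.5,0,0,0,-0.155,9.3,2.5,-5.5,0,0,0,-0.155,9.3,2.5,-5.5,0,0,0,-0.155,9.3,2.5,-5.5,0,0,0,-0.155,9.3])

```text
t: 2.35
tool_pos: [0.3648, 0.1766, 0.3011]
orientation: [2.059, 2.371, 0.007]
force: [1.5, 1.1, -0.5]
opening: 0.0927
```

>>> apply_moves(commands=[2.5,-5.5,0,0,0,-0.155,9.3,2.5,-5.5,0,0,0,0,9.3,2.5,-5.5,0,0,0,0,9.3,2.5,-5.5,0,0,0,0,9.3,2.5,-5.5,0,0,0,0,9.3,2.5,-5.5,0,0,0,0,9.3,2.5,-5.5,0,0,0,0,9.3,2.5,-5.5,0,0,0,0,9.3])

```text
t: 3.35
tool_pos: [0.569, -0.2795, 0.3036]
orientation: [2.242, 2.189, 0.017]
force: [0.2, 0.0, 0.5]
opening: 0.0929
```

>>> apply_moves(commands=[3.6,-2.4,0,0,0,0.04,9.3,0,0,-5.5,0,0,0,9.3,0,0,-5.5,0,0,0,9.3,0,0,-5.5,0,0,0,9.3,0,0,-4.0,0,0,0,9.3,0,0,0,0,0,0,9.3])

```text
t: 4.1
tool_pos: [0.6065, -0.3107, 0.0921]
orientation: [2.202, 2.226, 0.017]
force: [-0.5, -0.2, 0.7]
opening: 0.0929
```

Run:
```python
from h import *
s=read_state();R=Ro.from_rotvec(s["orientation"]).as_matrix();print(s["tool_pos"],s["force"]);print(R.round(4))
snap("top","top1");im,_=snap("scene","scene1")
cv2.imwrite("pics/s1c.png",cv2.resize(im[120:330,180:430],None,fx=3,fy=2.8))
```

```text
[ 0.60649557 -0.31065159  0.09205806] [-0.513642   -0.22060479  0.66256589]
[[-1.120e-02  9.998e-01  1.490e-02]
 [ 9.999e-01  1.120e-02  2.000e-04]
 [ 1.000e-04  1.490e-02 -9.999e-01]]
```

View pics/s1c.png

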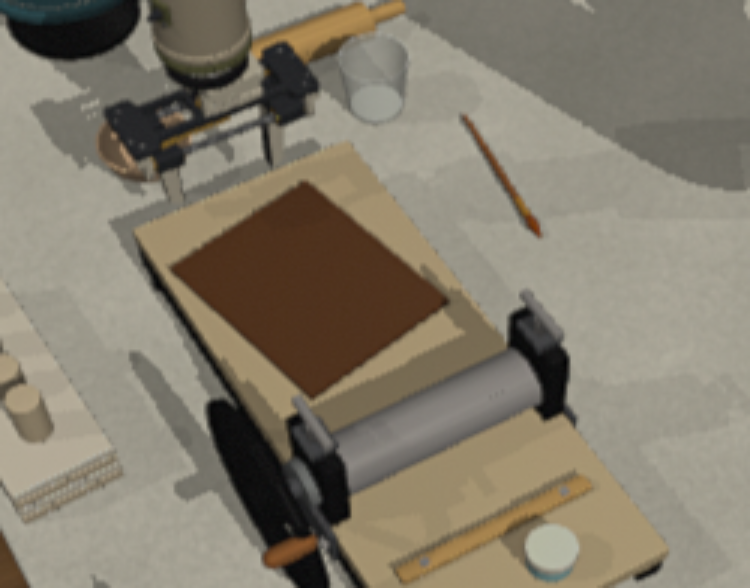

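The fingers hang above the bed's end, behind the board, with a small roll of 0.015 rad. I'll correct that and descend.

>>> apply_moves(commands=[0,0.7,0,0,0.015,0,9.3,0,0,-1.0,0,0,0,9.3,0,0,-0.5,0,0,0,9.3,0,0,-0.3,0,0,0,9.3,0,0,0,0,0,0,9.3])

```text
t: 4.82
tool_pos: [0.6137, -0.307, 0.0866]
orientation: [2.196, 2.221, 0.006]
force: [-0.8, 0.1, 0.1]
opening: 0.0929
```

>>> apply_moves(commands=[-0.7,0.3,-0.7,0,0,0,9.3,0,0,-0.5,0,0,0,9.3,0,0,0,0,0,0,9.3])

```text
t: 5.2
tool_pos: [0.6057, -0.3038, 0.0734]
orientation: [2.196, 2.222, 0.006]
force: [-0.4, 0.4, 0.3]
opening: 0.093
```

>>> apply_moves(commands=[0,0.7,0,0,0,0,9.3,0,0.7,0,0,0,0,9.3,0,0.7,0,0,0,0,9.3,0,0.7,0,0,0,0,9.3,0,0.7,0,0,0,0,9.3,0,0.7,0,0,0,0,9.3,0,0,0,0,0,0,9.3])

```text
t: 6.08
tool_pos: [0.606, -0.2589, 0.0741]
orientation: [2.195, 2.221, 0.006]
force: [-0.4, -0.1, -0.5]
opening: 0.0928
```

Run:
```python
from h import *
board()
```

```text
scene board 0.64 c [ 605.8 -135.6] size [176.3 216.8] ang 8.82 
 [[502.0, -42.099998474121094], [535.2999877929688, -256.29998779296875], [709.5, -229.1999969482422], [676.2999877929688, -15.0]]
top board 0.95 c [ 601.2 -139. ] size [172.4 213.3] ang 8.75 
 [[499.79998779296875, -46.70000076293945], [532.2000122070312, -257.5], [702.5999755859375, -231.3000030517578], [670.0999755859375, -20.5]]
```

>>> apply_moves(commands=[0,-1.0,0,0,0,0,9.3,0,0,2.5,0,0,0,0,0,0,2.5,0,0,0,0,4.2,2.4,0,0,0,0,0,4.2,2.4,0,0,0,0,0,4.2,2.4,0,0,0,0,0,0,0,0,0,0,0,0])

```text
t: 7.15
tool_pos: [0.7341, -0.2023, 0.1248]
orientation: [2.202, 2.214, 0.005]
force: [-0.2, -0.4, 0.2]
opening: 0.0374
```

>>> apply_moves(commands=[0,0,0,0,0,0,0,0,0,0,0,0,0,0,0,0,0,0,0,0,0,0,0,0,0,0,0,0,0,0,0,0,0,0,0,0,0,-2.5,0,0,0,0,0,0,-2.6,0,0,0,0,0,0,0,0,0,0,0])

```text
t: 8.15
tool_pos: [0.7323, -0.2069, 0.075]
orientation: [2.205, 2.208, 0.005]
force: [-0.2, 0.5, -1.0]
opening: 0.0003
```

>>> apply_moves(commands=[-0.6,0.2,-0.2,0,0,0,0,-0.6,0,0,0,0,0,0,-0.6,0,0,0,0,0,0,-0.6,0,0,0,0,0,0,-0.6,0,0,0,0,0,0,0,0,0,0,0,0,0])

```text
t: 8.9
tool_pos: [0.7025, -0.2057, 0.0787]
orientation: [2.201, 2.203, 0.01]
force: [-0.3, 1.2, 0.1]
opening: 0.0004
```

Run:
```python
from h import *
board()
```

```text
scene board 0.95 c [ 604.9 -135.2] size [174.3 214.9] ang 8.93 
 [[502.20001220703125, -42.599998474121094], [535.5, -254.89999389648438], [707.7000122070312, -227.89999389648438], [674.2999877929688, -15.600000381469727]]
scene board 0.53 c [586.  -23.6] size [603.9 337. ] ang 83.01 
 [[382.0, -302.79998779296875], [716.5, -343.79998779296875], [790.0, 255.60000610351562], [455.5, 296.6000061035156]]
top board 0.63 c [594.1 -82.5] size [170.4 100.2] ang 8.11 
 [[502.70001220703125, -45.0], [516.7999877929688, -144.10000610351562], [685.5, -120.0999984741211], [671.4000244140625, -20.899999618530273]]
```

>>> apply_moves(commands=[2.5,0,0,0,0,0,0,0,0,-0.3,0,0,0,0,0,0,0,0,0,0,0])

```text
t: 9.48
tool_pos: [0.7273, -0.2055, 0.0738]
orientation: [2.202, 2.205, 0.007]
force: [0.1, -0.5, -0.1]
opening: 0.0006
```

>>> apply_moves(commands=[-0.5,0,-0.1,0,0,0,0,-0.3,0,0,0,0,0,0,0,0,0,0,0,0,0])

```text
t: 9.85
tool_pos: [0.7175, -0.2056, 0.0725]
orientation: [2.203, 2.205, 0.006]
force: [-0.1, 0.5, -0.4]
opening: 0.0006
```

>>> apply_moves(commands=[-0.4,0,0,0,0,0,0,0,0,0,0,0,0,0])

```text
t: 10.1
tool_pos: [0.7131, -0.2057, 0.0729]
orientation: [2.203, 2.205, 0.007]
force: [0.0, -0.2, 0.9]
opening: 0.0004
```

>>> apply_moves(commands=[-0.4,0,0,0,0,0,0,-0.4,0,-0.05,0,0,0,0,0,0,0,0,0,0,0])

```text
t: 10.48
tool_pos: [0.7054, -0.206, 0.0732]
orientation: [2.202, 2.203, 0.008]
force: [0.3, 0.1, -0.2]
opening: 0.0004
```

Run:
```python
from h import *
s=read_state();print(s["tool_pos"],s["force"])
board()
im,_=snap("scene","scene2")
cv2.imwrite("pics/s2c.png",cv2.resize(im[140:280,210:380],None,fx=4,fy=4,interpolation=cv2.INTER_CUBIC))
```

```text
[ 0.70542538 -0.20603935  0.07320482] [ 0.33003793  0.08548188 -0.18680739]
scene board 0.66 c [ 602.1 -134.5] size [171.6 217.4] ang 6.45 
 [[504.6000061035156, -36.20000076293945], [529.0, -252.1999969482422], [699.5999755859375, -232.89999389648438], [675.0999755859375, -16.899999618530273]]
top board 0.83 c [592.1 -79.3] size [172.9  96.2] ang 6.27 
 [[500.8999938964844, -41.0], [511.3999938964844, -136.60000610351562], [683.2999877929688, -117.69999694824219], [672.7999877929688, -22.100000381469727]]
```

View pics/s2c.png

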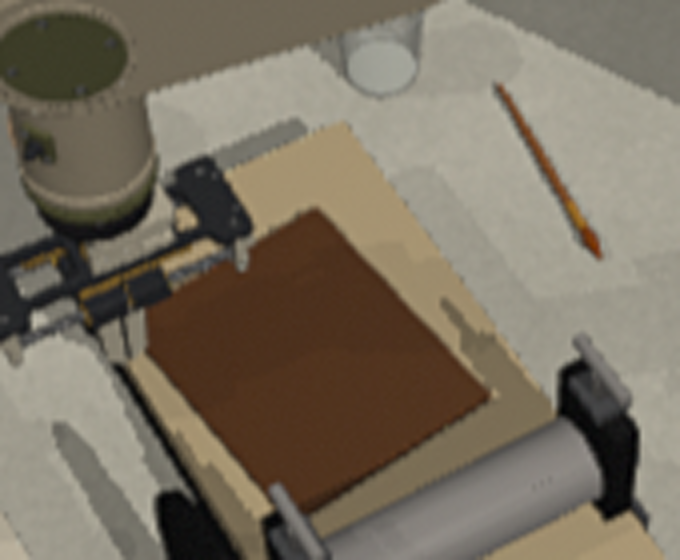

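>>> apply_moves(commands=[0.8,0,0,0,0,0,0,0,1.8,-0.1,0,0,0,0,0,1.8,0,0,0,0,0,0,0,0,0,0,0,0])

```text
t: 11.22
tool_pos: [0.7137, -0.166, 0.0709]
orientation: [2.202, 2.206, 0.007]
force: [0.4, -0.7, 0.2]
opening: 0.0005
```

>>> apply_moves(commands=[-0.5,0,-0.05,0,0,0,0,-0.5,0,-0.05,0,0,0,0,0,0,0,0,0,0,0])

```text
t: 11.6
tool_pos: [0.7034, -0.1661, 0.0706]
orientation: [2.201, 2.206, 0.008]
force: [0.5, 0.3, -0.3]
opening: 0.0006
```

>>> apply_moves(commands=[0,0,0.2,0,0,0,0,-0.4,0,0,0,0,0,0,-0.4,0,0,0,0,0,0,-0.4,0,0,0,0,0,0,0,0,0,0,0,0,0])

```text
t: 12.22
tool_pos: [0.6909, -0.1674, 0.0731]
orientation: [2.201, 2.203, 0.009]
force: [1.3, 0.2, 0.7]
opening: 0.0005
```

Run:
```python
from h import *
board()
```

```text
scene board 0.59 c [ 593.4 -132.5] size [171.6 212.3] ang 6.31 
 [[496.3999938964844, -36.400001525878906], [519.7999877929688, -247.39999389648438], [690.2999877929688, -228.5], [667.0, -17.5]]
top board 0.79 c [599.5 -45.9] size [ 46.9 140.1] ang 88.72 
 [[529.0, -67.80000305175781], [669.0, -71.0], [670.0999755859375, -24.0], [530.0, -20.899999618530273]]
```

>>> apply_moves(commands=[1.3,0,0,0,0,0,0,0,-2,-0.05,0,0,0,0,0,-2,0,0,0,0,0,0,0,0,0,0,0,0])

```text
t: 12.92
tool_pos: [0.7027, -0.2102, 0.0712]
orientation: [2.203, 2.205, 0.006]
force: [0.3, -0.2, 0.3]
opening: 0.0005
```

>>> apply_moves(commands=[-0.5,0,0,0,0,0,0,-0.5,0,0,0,0,0,0,-0.5,0,0,0,0,0,0,0,0,0,0,0,0,0])

```text
t: 13.42
tool_pos: [0.6868, -0.2101, 0.0719]
orientation: [2.203, 2.204, 0.007]
force: [0.1, -0.4, 0.3]
opening: 0.0001
```

>>> apply_moves(commands=[-0.3,0,0,0,0,0,0,0,0,0,0,0,0,0,2.0,0,0,0,0,0,0,0,0,3,0,0,0,9.3,0,-3,3,0,0,0,9.3,-2,-5,0,0,0,0,9.3,-4,-3,0,0,0,0,9.3,0,0,0,0,0,0,9.3])

```text
t: 14.42
tool_pos: [0.6405, -0.3195, 0.1303]
orientation: [2.204, 2.213, 0.002]
force: [-0.2, -0.1, 0.0]
opening: 0.0458
```

Run:
```python
from h import *
board()
```

```text
scene board 0.86 c [ 586.1 -129.7] size [172.  215.3] ang 2.85 
 [[494.79998779296875, -26.5], [505.5, -241.39999389648438], [677.2999877929688, -232.89999389648438], [666.5999755859375, -17.899999618530273]]
top board 0.86 c [ 583.8 -132.5] size [175.3 214.3] ang 2.78 
 [[491.1000061035156, -29.700000762939453], [501.5, -243.6999969482422], [676.5, -235.1999969482422], [666.0999755859375, -21.200000762939453]]
```

>>> apply_moves(commands=[-2.5,2.5,0,0,0,0.01,9.3,-2.5,2.5,0,0,0,0,9.3,0,0,-2,0,0,0,9.3,0,0,-2,0,0,0,9.3,0,0,0,0,0,0,9.3,0,0,0,0,0,0,9.3])

```text
t: 15.38
tool_pos: [0.5966, -0.2605, 0.086]
orientation: [2.18, 2.238, 0.005]
force: [-0.2, 0.1, 0.9]
opening: 0.0928
```

>>> apply_moves(commands=[-0.8,-0.2,-0.5,0,0,-0.01,9.3,0,0,-0.5,0,0,0,9.3,0,0,-0.1,0,0,0,9.3,0,0,0,0,0,0,9.3])

```text
t: 15.88
tool_pos: [0.5888, -0.264, 0.0753]
orientation: [2.192, 2.224, 0.006]
force: [-0.4, -0.1, -0.6]
opening: 0.0927
```

>>> apply_moves(commands=[0,0,-0.25,0,0,0,9.3,0,0.7,0,0,0,0,9.3,0,0.7,0,0,0,0,9.3,0,0.7,0,0,0,0,9.3,0,0.7,0,0,0,0,9.3,0,0.7,0,0,0,0,9.3,0,0,0,0,0,0,9.3])

```text
t: 16.75
tool_pos: [0.5892, -0.2263, 0.0733]
orientation: [2.191, 2.224, 0.006]
force: [0.1, 0.8, -0.2]
opening: 0.093
```

Run:
```python
from h import *
board()
```

```text
scene board 0.61 c [ 588.6 -111.7] size [171.9 216.1] ang 1.22 
 [[500.29998779296875, -5.5], [504.8999938964844, -221.60000610351562], [676.7999877929688, -217.89999389648438], [672.2000122070312, -1.7999999523162842]]
top board 0.88 c [ 586.6 -104. ] size [195.5 172.2] ang 89.93 
 [[500.3999938964844, -201.6999969482422], [672.5999755859375, -201.89999389648438], [672.7999877929688, -6.400000095367432], [500.6000061035156, -6.199999809265137]]
```

>>> apply_moves(commands=[0,0.9,0,0,0,0,9.3,0,0.9,0,0,0,0,9.3,0,0.9,0,0,0,0,9.3,0,0.9,0,0,0,0,9.3,0,0.9,0,0,0,0,9.3,0,0.9,0,0,0,0,9.3,0,0,0,0,0,0,9.3])

```text
t: 17.82
tool_pos: [0.589, -0.1694, 0.0733]
orientation: [2.191, 2.222, 0.005]
force: [0.1, 0.4, -0.2]
opening: 0.0927
```

Run:
```python
from h import *
print(read_state()["tool_pos"])
im,d=snap("top","top3")
board()
cv2.imwrite("pics/t3c.png",cv2.resize(im[130:290,200:450],None,fx=3.2,fy=3.2,interpolation=cv2.INTER_CUBIC))
```

```text
[ 0.58902    -0.1693799   0.07334264]
scene board 0.75 c [588.9 -82.3] size [173.7 157.9] ang 0.41 
 [[501.3999938964844, -4.0], [502.6000061035156, -161.89999389648438], [676.2999877929688, -160.60000610351562], [675.0999755859375, -2.700000047683716]]
top board 0.56 c [587.2 -53.5] size [145.8 174. ] ang 89.02 
 [[498.8999938964844, -124.9000015258789], [672.9000244140625, -127.80000305175781], [675.4000244140625, 17.899999618530273], [501.3999938964844, 20.899999618530273]]
```

View pics/t3c.png

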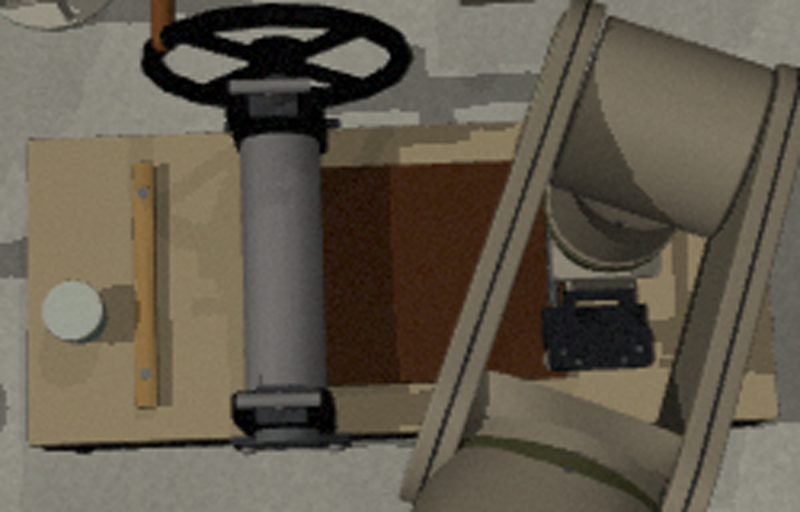

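The board has gone in straight under the roller (320–550, 165–385 in the crop) and is well clear of both cheeks. I'll keep pushing.

>>> apply_moves(commands=[0,0.9,0,0,0,0,9.3,0,0.9,0,0,0,0,9.3,0,0.9,0,0,0,0,9.3,0,0.9,0,0,0,0,9.3,0,0.9,0,0,0,0,9.3,0,0.9,0,0,0,0,9.3,0,0.9,0,0,0,0,9.3,0,0,0,0,0,0,9.3])

```text
t: 19.08
tool_pos: [0.5889, -0.1033, 0.0734]
orientation: [2.192, 2.221, 0.005]
force: [-1.1, -0.7, -0.9]
opening: 0.0933
```

```bash
cat > lead.py <<'E'
from h import *
import sys
for c in ("top","scene"):
    im,_=snap(c,c+sys.argv[1])
    if c=="top": cv2.imwrite("pics/t%s.png"%sys.argv[1],cv2.resize(im[150:280,200:400],None,fx=4,fy=4,interpolation=cv2.INTER_CUBIC))
    for q in ("lead_near","lead_far","stop_face","board_centre"):
        for k in spot_point(q,c)[:2]: print(c,q,round(k["conf"],2),w(c,k["point"]).round(4))
    rect(c,"board",.078,[.59,.05])
E
python3 lead.py 4
```

```text
top lead_near 0.63 [0.5009 0.1122 0.076 ]
top lead_far 0.59 [0.6699 0.1171 0.0711]
top stop_face 0.74 [0.5795 0.1523 0.0728]
top board_centre 0.83 [0.5839 0.0106 0.0697]
top board_centre 0.52 [ 0.4322 -0.5093 -0.0007]
top board 0.6 c [585.8  96.7] size [170.   34.3] ang 0.74 
 [[500.6000061035156, 112.80000305175781], [501.0, 78.5], [671.0, 80.69999694824219], [670.5999755859375, 115.0]]
scene lead_near 0.68 [0.5016 0.1125 0.0728]
scene lead_far 0.64 [0.6771 0.1217 0.0719]
scene stop_face 0.58 [0.584  0.149  0.0708]
scene board_centre 0.7 [0.5869 0.0105 0.0678]
scene board 0.98 c [590.  -48.4] size [171.   93.4] ang 0.88 
 [[503.79998779296875, -3.0], [505.20001220703125, -96.4000015258789], [676.2000122070312, -93.80000305175781], [674.7000122070312, -0.4000000059604645]]
```

View pics/t4.png

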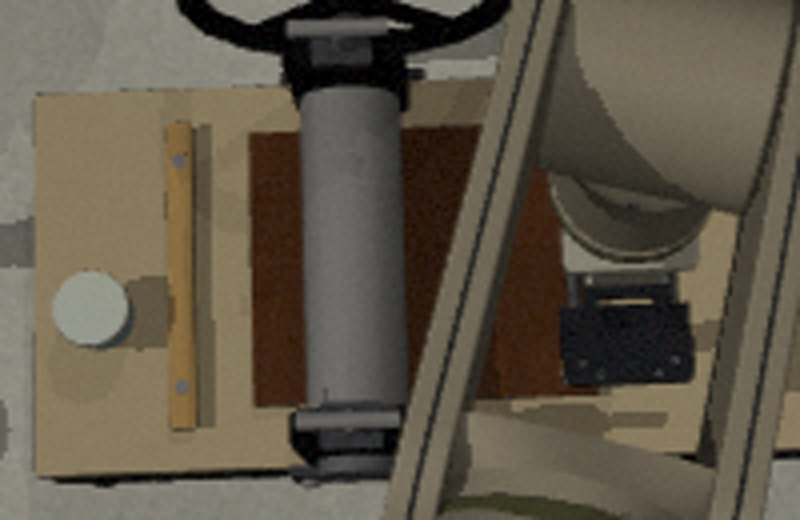

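The board's leading edge (x≈250–255 in the crop) is parallel to the strip (192–195), with about 37 mm to go.

>>> apply_moves(commands=[0,0.9,0,0,0,0,9.3,0,0.9,0,0,0,0,9.3,0,0.9,0,0,0,0,9.3,0,0.3,0,0,0,0,9.3,0,0,0,0,0,0,9.3])

```text
t: 20.3
tool_pos: [0.5888, -0.0723, 0.0735]
orientation: [2.192, 2.219, 0.003]
force: [0.4, -1.0, 0.2]
opening: 0.0932
```

>>> apply_moves(commands=[0,0.3,0,0,0,0,9.3,0,0.3,0,0,0,0,9.3])

```text
t: 20.55
tool_pos: [0.5892, -0.068, 0.0737]
orientation: [2.19, 2.217, 0.001]
force: [1.5, -14.7, -1.0]
opening: 0.093
```

>>> apply_moves(commands=[0,0.2,0,0,0,0,9.3,0,0,0,0,0,0,9.3])

```text
t: 20.8
tool_pos: [0.5893, -0.0685, 0.0738]
orientation: [2.189, 2.215, -0.003]
force: [-0.7, 0.1, -0.1]
opening: 0.0932
```

```bash
python3 lead.py 5; python3 -c "
from h import *
s=read_state();print(s['tool_pos'],s['force'],s['wrist_torque'])"
```

```text
top lead_near 0.68 [0.5019 0.1459 0.0797]
top lead_far 0.8 [0.6682 0.1509 0.0696]
top lead_far 0.75 [6.065e-01 4.493e-01 3.000e-04]
top stop_face 0.78 [0.5825 0.1524 0.0741]
top stop_face 0.66 [0.6092 0.4477 0.0014]
top board 0.75 c [586.4 114.3] size [170.9  68.7] ang 1.29 
 [[500.20001220703125, 146.6999969482422], [501.70001220703125, 78.0], [672.5999755859375, 81.80000305175781], [671.0999755859375, 150.5]]
scene lead_near 0.88 [0.5002 0.1496 0.0722]
scene lead_near 0.31 [0.5906 0.0417 0.0734]
scene lead_far 0.86 [0.6743 0.1582 0.0713]
scene lead_far 0.67 [ 0.6469 -0.4383 -0.0016]
scene stop_face 0.77 [0.5848 0.1482 0.0735]
scene board_centre 0.59 [0.589  0.0463 0.0723]
scene board 0.78 c [589.8 108.1] size [ 86.  172.8] ang 89.66 
 [[503.1000061035156, 65.5999984741211], [675.9000244140625, 64.5], [676.4000244140625, 150.60000610351562], [503.6000061035156, 151.60000610351562]]
[ 0.589306   -0.06818933  0.07387134] [-0.09684439 -5.01907235 -0.08514176] [-0.88977549  0.12789865  0.26379633]
```

View pics/t5.png

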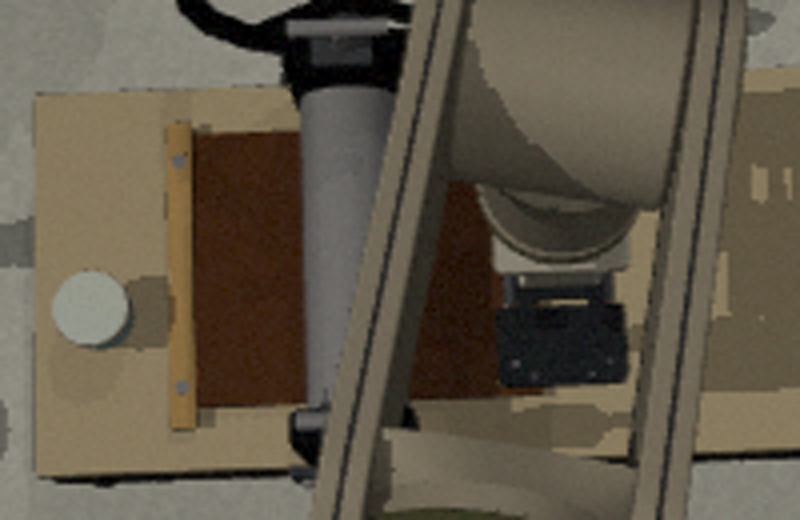

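The leading edge now bears on the strip along its whole width, with no canvas visible between them at crop x≈193. I'll give one last gentle press, then back straight off and lift away.

>>> apply_moves(commands=[0,0.35,0,0,0,0,9.3,0,0.3,0,0,0,0,9.3])

```text
t: 21.65
tool_pos: [0.5893, -0.0679, 0.0743]
orientation: [2.183, 2.209, -0.014]
force: [-1.3, -17.7, -1.5]
opening: 0.0929
```

>>> apply_moves(commands=[0,-1.0,0,0,0,0,9.3,0,-2.0,0,0,0,0,9.3,0,-2.0,1,0,0,0,9.3,0,-3,4,0,0,0,9.3,0,-3,5,0,0,0,9.3,-4,-4,3,0,0,0,9.3,-4,-4,3,0,0,0,9.3,-4,-4,0,0,0,0,9.3])

```text
t: 22.65
tool_pos: [0.4706, -0.3016, 0.2396]
orientation: [2.179, 2.213, -0.009]
force: [-0.5, -1.0, 0.3]
opening: 0.0933
```

>>> apply_moves(commands=[-3,-4,0,0,0,0,9.3,-3,-4,0,0,0,0,9.3,0,0,0,0,0,0,9.3,0,0,0,0,0,0,9.3])

```text
t: 23.15
tool_pos: [0.4047, -0.3898, 0.2447]
orientation: [2.183, 2.2, -0.007]
force: [0.5, -0.2, -0.0]
opening: 0.0929
```

```bash
python3 lead.py 6
python3 - <<'E'
from h import *
a=cv2.imread("pics/top0.png");b=cv2.imread("pics/top6.png");s=cv2.imread("pics/scene6.png")
v=np.vstack([cv2.resize(b[150:280,200:400],(600,390)),]);cv2.imwrite("pics/fin.png",np.vstack([cv2.resize(b[160:275,200:445],(560,263)),cv2.resize(s[150:365,200:430],(560,330))]))
E
```

```text
top lead_near 0.73 [0.4971 0.1475 0.078 ]
top lead_far 0.97 [0.6689 0.1525 0.0701]
top stop_face 0.79 [0.5801 0.1534 0.0745]
top board_centre 0.97 [0.583  0.0446 0.0725]
top board_centre 0.75 [0.4883 0.4927 0.0015]
top board 0.85 c [589.3 -20.7] size [172.5  81. ] ang 0.89 
 [[502.3999938964844, 18.5], [503.70001220703125, -62.5], [676.0999755859375, -59.79999923706055], [674.9000244140625, 21.200000762939453]]
top board 0.44 c [636.5 -35.4] size [366.1 565.8] ang 0.9 
 [[449.0, 244.5], [457.8999938964844, -321.20001220703125], [824.0, -315.3999938964844], [815.0999755859375, 250.3000030517578]]
scene lead_near 0.62 [0.503  0.1443 0.0711]
scene lead_far 0.66 [0.6752 0.1582 0.0736]
scene stop_face 0.7 [0.5857 0.1484 0.0735]
scene stop_face 0.65 [ 3.960e-01 -4.086e-01  2.000e-04]
scene board_centre 0.92 [0.5899 0.0435 0.0733]
scene board 0.69 c [588.8 108.1] size [171.4  84.1] ang 0.82 
 [[502.5, 149.0], [503.70001220703125, 64.80000305175781], [675.0, 67.30000305175781], [673.7999877929688, 151.39999389648438]]
```

View pics/fin.png

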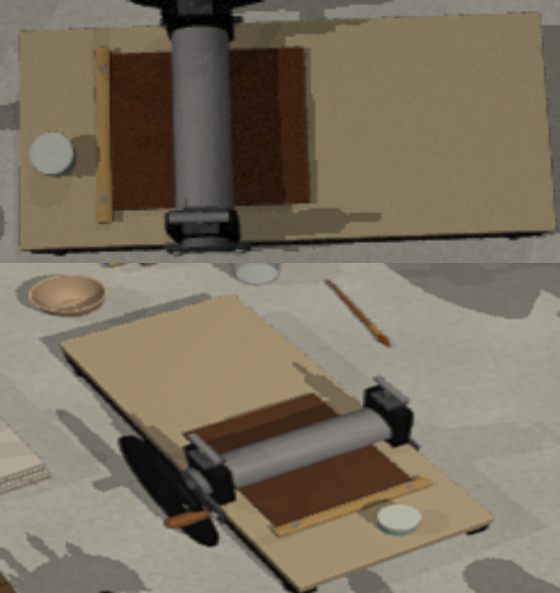

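Both views show the board flush along the strip, between the cheeks, with the wheel, pot, brush and bowl undisturbed. The mask gives the board's yaw as about 0.85°, which matches the machine's. I'll hand it in.

```bash
python3 -c "
from plant import *
print(close_job())"
```

```text
the job is handed in; nothing more can be done
None
```

The thickness board is in under the roller with its leading edge against the stop strip. I backed the hand clear and handed the job in at about 24 s; no verdict came back.

**What I did:** I started the board from behind with two open fingertips. That left it too far to one side, so I nudged its far edge with closed fingertips to square and centre it. Then I pushed it straight in with both fingertips until it met the strip at about 15–18 N.

**Last checks:**
- **Squareness:** the board's yaw measured about 0.85°, against about 0.9° for the machine.
- **Leading edge:** the scene-camera outline puts its corners at y = 0.149 and 0.151 m. The strip's face was found at 0.148–0.153 m, and no gap shows in either view.
- **Sideways position:** the board is about 2 mm off centre between the cheeks.
- **Everything else:** the wheel, pot, brush and bowl look undisturbed in the last pictures. I did not measure their positions again, and I did not look at the jar, mug, cup and pin closely after the move.

**What disagreed or went wrong:**
- **Corner detections:** the network's corner points scattered by up to about 10 mm (lead_near 0.144–0.148 m, lead_far 0.153–0.158 m). I relied on the outlines, the contact force and the pictures instead.
- **First sideways nudge:** the fingertip passed over the board's edge because the tool had drifted about 4 mm high. The board stayed put, and I repeated the nudge lower.

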